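# Hold the pusher down in the vegetable slicer's feed slot

### The job

Get the vegetable slicer ready to run: slide the orange shutter fully open so that the feed slot is free, then take the red-handled pusher out of its wooden stand, pass its white blade down through the slot and press it against the spring inside until the red shoulder is down on the deck. Finish while still gripping the pusher by its handle and holding it down there: do not let go, or the spring lifts it. Leave the tomato, the yellow sponge and the glass bowl where they are.

Things in the scene. Friction and masses are not known exactly. Their poses are not given: they have to be found in the camera images.
- slicer: Vegetable slicer fixed to the table: white base 190 x 160 mm, steel drum, aluminium feed head 170 (x) x 130 (y) mm whose flat top deck is 150 mm above the table. Origin: centre of the underside. z up. Two dark guide rails 6 mm wide and 8 mm high stand on the deck along its x axis, centred 46 mm either side of the middle.
- slot_mouth (a point): Centre of the feed slot's mouth, at the level of the deck's top, 30 mm to -x of the slicer's middle; axes as the slicer's. The slot is 18 mm in x by 62 mm in y (2 mm more than the pusher's blade both ways), with a 4 mm chamfer round the mouth, and goes straight down. 48 mm below the deck a sprung switch plate lies across it.
- shutter_knob (a point): Centre of the top of the black knob on the orange shutter; axes as the slicer's. The knob is 14 mm in x, 36 mm in y, 26 mm tall, its top 32 mm above the deck; it stands in the middle of the shutter plate, 50 (x) x 82 (y) mm, whose top is 6 mm above the deck. Shut, the plate covers the slot with the knob right over it.
- shutter (a joint): Travel of the shutter along the slicer's +x, in m: 0 shut (knob over the slot), 0.06 fully open. It slides with about 2.5 N of friction and stays where it is left.
- switch_plate (a joint): How far the sprung switch plate inside the slot is pressed down, in m: 0 free, 0.014 when the pusher's shoulder is on the deck, 0.018 at its stop. The spring pushes up with 4 N at the start of its travel, 7 N at 0.014.
- pusher: Loose plastic pusher standing upright in the wooden stand, about 160 g. Origin: centre of the blade's underside, z up along it. White blade 16 (x) x 60 (y) mm from 0 to 62 mm high; red shoulder flange 34 x 80 mm from 62 to 70 mm; red handle 22 (x) x 46 (y) mm from 70 to 126 mm. Grip the handle from above across its 22 mm. A half turn about z makes no difference.
- stand: Wooden stand fixed to the table, open-topped pocket 24 (x) x 68 (y) mm inside, 84 mm long and 50 mm high outside; its floor is 8 mm thick, so the pusher comes out by lifting 42 mm or more. Origin: centre of the underside.
- tomato: Tomato, 74 mm across, 50 mm high, origin underneath. Leave alone.
- sponge: Yellow sponge 80 x 55 x 28 mm lying flat, origin at the centre of the underside. Leave alone.
- bowl: Glass bowl 170 mm across, 70 mm high, origin underneath. Leave alone.
Things that resemble listed ones, but are neither listed nor needed, are in the scene too. What is shaped like the pusher but black or purple is not meant.

How it is judged:
By the outcome, as a careful person would: the job done as asked, in the order asked, and still so for the second after the job is handed in, while the arm keeps its last pose, push and grip.
It also fails if it takes over 64 s, if anything falls off the work surface, if the arm or the gripper's body presses on something with over 40 N, if the wrist force passes 120 N, or if a joint passes its speed limit or range.

### The arm

A 6-joint arm with a two-finger parallel gripper is mounted at the origin on the work surface. World frame = base frame: x ahead of the robot, y to its left, z up, the work surface at z = 0. Lengths are in mm, angles in degrees, forces in N, time in s.
With the tool pointing down it reaches from about 300 to 850 mm from the base axis. Payload 4.2 kg.
Tool frame: the origin (TCP) lies at the very end of the fingers, on their centre line; the grasp point (between the pads) lies 19 mm behind it (env.tcp_to_grasp is the distance from the TCP to the grasp point, in mm); z points along the fingers, y is the line along which they close (so a half turn about z gives the same grasp; the last joint's range is limited). The gripper opens to 91 mm and grips with 3 to 60 N. Pads are 32 mm wide; open, the fingers measure 118 mm over their backs; the gripper's body (76 mm by 178 mm) begins 60 mm behind the grasp point.
Start: joints at [-71.505, 18.312, 89.639, -0, 72.044, -1.146], TCP at [193.276, -541.56, 213.976] pointing down, gripper open.
Joint ranges: [-177.97, 177.97], [-48.28, 115.42], [12.27, 149.76], [-77.06, 257.06], [2.81, 150.46], [-146.56, 146.56]. Speed limits (degrees/s): [147.25, 147.25, 180, 180, 180, 180].

### API

Orientations are given as [roll, pitch, yaw] about the fixed x, y, z axes, in that order (R = Rz(yaw) Ry(pitch) Rx(roll)).
In Python, from workcell import env gives the robot as it stands.
- The arm moves only by the tool move_arm, never from a script. Its argument "plan" is a list of rows, each a list of 3 entries, a list of its own where there are three numbers: the shift along the world's x, y, z in cm, then the turn about the world's z in degrees, then the closure, from 0 (fully open) to 1 (shut). In form: [[[x, y, z], turn, claw], ...]. A call has 1 to 5 rows; each row shifts and turns the commanded pose from where the row before left it; what a row does not reach is not made up. A row lasts 1/10 s, in which the tool goes at most 50 mm and 8.59 degrees, less where a joint would pass 70% of its speed; a pose out of reach is approached as far as the arm can. A call is refused whole if a number of a shift passes 5 or a number of a turn 8.59, either way. A call with a gripper value outside its range is refused whole. The fingers move at their own pace and stop on an object; "squeeze" is the grip in N (left out, the last holds). Time passes only in rows, so rows that do not move let the fingers close. It gives the time, the measured TCP pose, the force, the opening and the grip force at its end, in the units of the state.
- env.state(): the state, without advancing time (a new reading comes with each control period).
- env.grab_frame(name): name is "side" or "top"; returns a dict with "frame" (384x512x3 uint8, red, green, blue), "z_map" (384x512 float32, mm along the optical axis (not along the pixel's ray), 0 where there is no reading), "fovy" (degrees; the focal length in pixels is half the picture's height over the tangent of half this angle, whatever the lens; pixels are square), "cx", "cy" (the principal point, pixels), "position" and "orientation" of the camera in the world. Camera axes: x right, y down, z forward; pixel columns grow to the right and rows downward; lengths in mm; the calibration is good to about 2 mm. A picture is of the moment at which its call begins.
- env.job_done(): hands the job in; it is judged then, once.
Trained networks look in a picture, given as the dict that the camera call returned (one of the last four; its "shot" number tells which), for a name from the list of things; names that differ only in an ending like _2 or _b are one class to them, and where a whole thing is asked for, a point or a joint stands for the part that bears it (a point fixed in the world has none). Each returns a list of dicts, best first, with "score" (0 to 1); they miss things now and then, are a little off and sometimes report something else, mostly with a low value. They report only what shows in the picture. A call takes as long as a camera call. They do not tell look-alikes from the thing itself.
- env.search_frame(picture, label): "point" ([column, row] in pixels, amid what is visible of it).
- env.landmark_of(picture, label): "point" ([column, row] in pixels: a listed point, or the origin of a listed thing).
The state is a dict: "time_s": time; "qpos": joint angles; "qvel": joint speeds; "effort": joint torques, N m; "ee_pos": TCP position; "ee_rot": TCP orientation; "force": force on the tool from outside, world axes, zero at the start; "torque": the same for the moment, N m; "gripper_width": finger opening in mm; "gripper_force": force on a finger pad.
Only numpy, scipy, OpenCV 4.12 (cv2) and the standard library are available. Lean on these libraries where they do the work, as an engineer would, in place of code of your own. Each camera call takes 0.05 s, during which the arm holds its last target. There are 200 camera calls.

## Working session

There is one attempt and no reset: what is moved stays moved. The work goes in short steps, Python scripts to look and compute and a tool call to move; the robot and the scene stay as the last step left them, time stands still between calls to the robot, and variables do not carry over. Pictures are saved under pics/ and viewed, at most 10 in all, crops included, and the job is handed in when it is done.

Besides the shell and the picture viewer there is one more tool, called as name(argument=value, ...) on one line, values as JSON. move_arm: Moves the arm, as the interface text tells. Its arguments: {"type":"object","properties":{"plan":{"type":"array","items":{"type":"array"}},"squeeze":{"type":"number"}},"required":["plan"]}

```bash
mkdir -p pics; cat > h.py <<'E'
import numpy as np, cv2
from workcell import env
from scipy.spatial.transform import Rotation as R
def cam(p):
    f=p["frame"].shape[0]/2/np.tan(np.radians(p["fovy"])/2)
    o=np.array(p["orientation"],float)
    M=o if o.shape==(3,3) else R.from_euler("xyz",o,degrees=True).as_matrix()
    return f,M,np.array(p["position"],float)
def cloud(p):
    f,M,t=cam(p); z=p["z_map"].astype(float); v,u=np.indices(z.shape)
    c=np.stack([(u-p["cx"])*z/f,(v-p["cy"])*z/f,z],-1)
    w=c@M.T+t; w[z==0]=np.nan; return w
def at(p,uv,r=2):
    w=cloud(p); u,v=int(round(uv[0])),int(round(uv[1]))
    return np.nanmedian(w[max(0,v-r):v+r+1,max(0,u-r):u+r+1].reshape(-1,3),0)
def onplane(p,uv,z):
    f,M,t=cam(p); d=M@np.array([(uv[0]-p["cx"])/f,(uv[1]-p["cy"])/f,1]); return t+d*(z-t[2])/d[2]
def save(p,n): cv2.imwrite(f"pics/{n}.png",p["frame"][:,:,::-1])
E
python3 - <<'E'
from h import *
np.set_printoptions(precision=1,suppress=True)
for n in("top","side"):
    p=env.grab_frame(n); save(p,n+"0"); print(n,p["position"],p["orientation"],p["fovy"])
    for l in("slot_mouth","shutter_knob","slicer","pusher","stand","tomato","sponge","bowl"):
        for a in env.landmark_of(p,l)[:4]: print(l,round(a["score"],2),np.array(a["point"]),at(p,a["point"]))
print(env.state())
E
```

```text
top [ 377.8 -108.9 1457.9] [-176.    -1.1  -89.9] 54.05361219282899
slot_mouth 0.75 [283.7 204.2] [ 443.5 -222.8  157.2]
shutter_knob 0.83 [285.7 196.8] [ 467.8 -229.3  158.2]
slicer 0.97 [278.7 194.6] [ 474.8 -205.7  155.5]
pusher 0.75 [172.5 199.8] [457.8 173.3 118.5]
pusher 0.54 [138.1 192.9] [490.1 319.4  20.3]
pusher 0.53 [138.7 237.1] [325.5 304.5  68.9]
pusher 0.52 [171.9 225.4] [369.4 187.9  63.8]
stand 0.47 [174.5 196.6] [468.6 166.1 116.1]
tomato 0.53 [220.1 213.7] [410.7   7.4  51. ]
sponge 0.8 [217.7 164. ] [602.2  18.3  29.4]
bowl 0.87 [369.6 199. ] [ 471.9 -570.9    6.3]
side [ 287.6  606.5 1011.8] [-138.4    1.  -164.6] 55.41292636219405
slot_mouth 0.96 [285. 176.] [ 437.5 -219.9  156.8]
shutter_knob 0.68 [280.3 169.6] [ 453.7 -220.   181.4]
shutter_knob 0.26 [239.6 311.9] [460.9 216.8  50.9]
slicer 0.78 [271.6 202.8] [ 463.8 -155.1   86.5]
pusher 0.91 [216.4 355.8] [475.6 356.1 101.8]
pusher 0.78 [285.1 372.5] [309.4 334.9  67.6]
pusher 0.71 [241.1 307.4] [460.7 206.3  75.3]
pusher 0.67 [277.5 328.1] [354.1 215.7   8.2]
stand 0.91 [236.8 310. ] [467.1 222.3  77.2]
tomato 0.96 [276.3 261.3] [404.5  30.6  45.6]
sponge 0.65 [220.9 249.7] [585.   26.1  27.9]
bowl 0.66 [294.3 145. ] [ 459.9 -486.9   57. ]
{'time_s': 0.9, 'qpos': array([-71.5,  18.3,  89.6,  -0. ,  72. ,  -1.1]), 'qvel': array([-0.1, -0.1, -0. , -0. ,  0. ,  0.1]), 'effort': array([  0. , -41.2, -23.2,   0.1,   0. ,  -0. ]), 'ee_pos': array([ 193.3, -541.6,  214. ]), 'ee_rot': array([180. ,   0. ,  19.6]), 'force': array([-0.1,  0.6, -0.9]), 'torque': array([ 0.,  0., -0.]), 'gripper_force': 0.0, 'gripper_width': 91.20633893618337}
```

```bash
python3 - <<'E'
import cv2
a=cv2.imread("pics/top0.png")[130:290,110:350]; cv2.imwrite("pics/t1.png",cv2.resize(a,None,fx=3.3,fy=3.3,interpolation=cv2.INTER_CUBIC))
a=cv2.imread("pics/side0.png")[130:384,160:360]; cv2.imwrite("pics/s1.png",cv2.resize(a,None,fx=2.3,fy=2.3,interpolation=cv2.INTER_CUBIC))
E
```

```text
(no output)
```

View pics/t1.png

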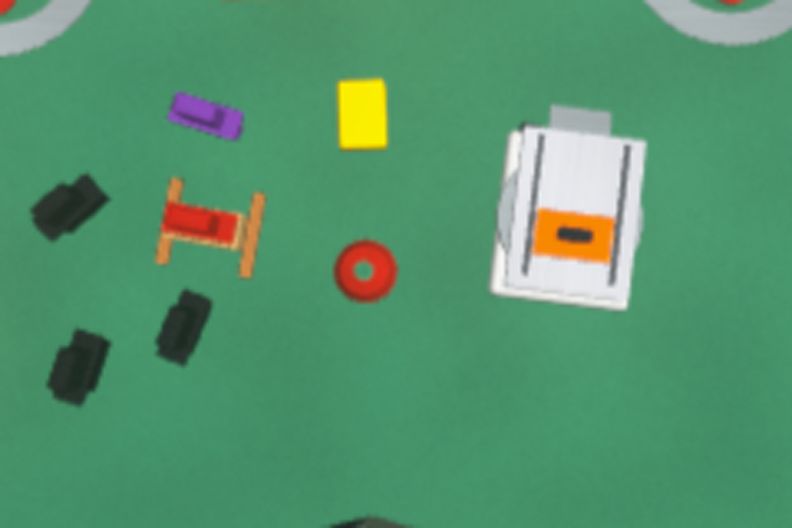

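View pics/s1.png

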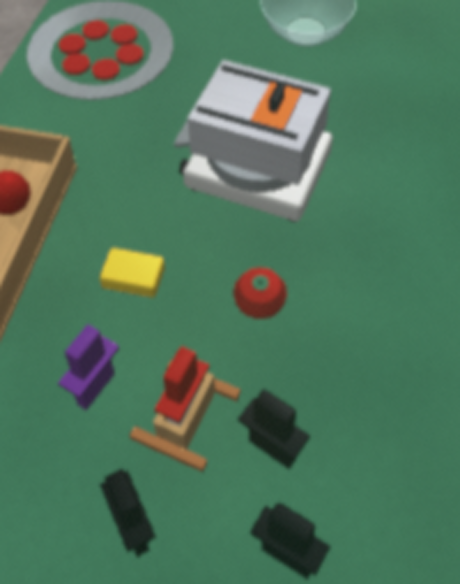

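The top crop shows the orange shutter, shut, with its black knob at about (284,201) in the full image. The red pusher is in its stand at about (172,197). The side view confirms both, with low wooden bars at the stand's ends. The black and purple pushers are decoys. Next I'll measure exactly.

```bash
cat >> h.py <<'E'
def rect(P):
    (c,s,a)=cv2.minAreaRect(P[:,:2].astype(np.float32)); 
    if s[0]<s[1]: a+=90; s=s[::-1]
    return np.round(c,1),np.round(s,1),round((a+90)%180-90,1)  # angle of the long side from world x
def scene(p):
    w=cloud(p); hsv=cv2.cvtColor(p["frame"],cv2.COLOR_RGB2HSV); H,S,V=[hsv[...,i].astype(int) for i in range(3)]
    ok=~np.isnan(w[...,0]); x,y,z=[np.nan_to_num(w[...,i]) for i in range(3)]
    near=lambda cx,cy,r:ok&(np.hypot(x-cx,y-cy)<r)
    red=((H<6)|(H>174))&(S>150)&(V>80)
    return w,H,S,V,x,y,z,near,red
E
python3 - <<'E'
from h import *
np.set_printoptions(precision=1,suppress=True)
for n in("top","side"):
    p=env.grab_frame(n); w,H,S,V,x,y,z,near,red=scene(p); print(n)
    st=near(462,185,100)
    for nm,m in dict(handle=st&red&(z>112),flange=st&red&(z>60)&(z<90),bars=st&(H>8)&(H<22)&(S>90)&(z<45),standtop=st&(H>8)&(H<22)&(S>60)&(z>=45),
      deck=near(470,-215,130)&(z>143)&(z<165)&(S<60)&(V>110),orange=near(470,-215,130)&(H>5)&(H<20)&(S>150)&(z>130),knob=near(450,-220,70)&(z>174),rails=near(470,-215,130)&(V<90)&(z>150)&(z<165)).items():
        P=w[m]
        if len(P)>4: print(nm,len(P),rect(P),"mean",P.mean(0),"z",np.percentile(P[:,2],[2,50,98]))
E
```

```text
top
handle 89 (array([470.4, 188.1]), array([46.1, 22. ]), 81.2) mean [470.1 185.8 132.6] z [117.  133.3 138.8]
flange 72 (array([472. , 187.8]), array([77.3, 29.5]), 80.5) mean [470.  177.5  79. ] z [71.4 79.4 84.2]
bars 172 (array([469.9, 189.2]), array([112.6,  97.7]), 80.6) mean [467.7 177.6  13.7] z [ 1.1 12.7 38.8]
standtop 48 (array([469.2, 188.8]), array([82.2, 38.3]), 82.1) mean [458.6 179.1  57.6] z [46.7 51.5 81.3]
deck 1451 (array([ 478.3, -223.7]), array([170.4, 130.4]), -6.9) mean [ 483.3 -224.   151.5] z [145.4 151.2 161. ]
orange 275 (array([ 454.2, -220.7]), array([80.9, 45.8]), 83.2) mean [ 453.9 -220.5  157.8] z [151.1 156.5 184. ]
knob 45 (array([ 453.1, -220.2]), array([34.9, 13.6]), 84.7) mean [ 453.  -220.2  183. ] z [177.  183.3 187.3]
side
handle 145 (array([471.2, 191.1]), array([43.8, 21.2]), 79.9) mean [470.3 193.5 131.8] z [117.  133.3 136.9]
flange 153 (array([469.9, 190.5]), array([77.8, 30.4]), 76.7) mean [468.8 202.5  79. ] z [75.2 78.4 88. ]
bars 370 (array([469.8, 175.8]), array([142.9, 101.8]), 80.1) mean [466.6 212.1  17.5] z [ 0.6 12.9 43.3]
standtop 164 (array([469.2, 191.1]), array([84.9, 39. ]), 79.8) mean [463.9 204.   54.9] z [ 45.3  50.1 124.8]
deck 1100 (array([ 479.2, -222.3]), array([170.6, 135.6]), -7.1) mean [ 482.6 -215.   150.5] z [145.4 150.2 157.7]
orange 181 (array([ 454.1, -222.7]), array([88. , 43.5]), 83.9) mean [ 453.  -214.9  156.8] z [152.7 156.6 164.9]
knob 42 (array([ 453.8, -218. ]), array([33.9, 14. ]), 83.9) mean [ 453.6 -216.3  180.9] z [174.7 181.4 184.1]
rails 43 (array([ 479.3, -221.3]), array([129.1,  99. ]), -5.0) mean [ 479.  -206.8  156.9] z [153.4 157.5 159.7]
```

move_arm(plan=[[[2.2, 2.7, 0.6], 5.3, 0], [[2.2, 2.7, 0.6], 5.3, 0], [[2.2, 2.7, 0.6], 5.3, 0], [[2.2, 2.7, 0.6], 5.3, 0], [[2.2, 2.7, 0.6], 5.3, 0]])

```text
time_s: 1.5
ee_pos: [304.0, -405.5, 244.3]
ee_rot: [180.0, -0.0, 46.3]
force: [0.5, 0.4, 0.1]
gripper_width: 91.3
gripper_force: 0.0
```

move_arm(plan=[[[2.2, 2.7, 0], 5.3, 0], [[2.2, 2.7, 0], 5.3, 0], [[2.2, 2.7, 0], 5.3, 0], [[2.2, 2.7, 0], 5.3, 0], [[2.2, 2.7, 0], 5.3, 0]])

```text
time_s: 2.0
ee_pos: [414.0, -270.4, 244.1]
ee_rot: [180.0, 0.0, 72.9]
force: [0.4, 0.8, 1.0]
gripper_width: 91.1
gripper_force: 0.0
```

move_arm(plan=[[[2.0, 2.6, 0], 5.2, 0], [[2.0, 2.6, 0], 5.2, 0], [[0, 0, 0], 0, 0]])

```text
time_s: 2.3
ee_pos: [455.1, -217.0, 244.0]
ee_rot: [179.9, -0.1, 83.3]
force: [0.4, -0.4, 0.5]
gripper_width: 91.2
gripper_force: 0.0
```

move_arm(plan=[[[-0.2, -0.2, -3], 0, 0], [[0, 0, -3], 0, 0], [[0, 0, -1.5], 0, 0], [[0, 0, -0.7], 0, 0], [[0, 0, 0], 0, 0.5]], squeeze=15)

```text
time_s: 2.8
ee_pos: [450.6, -221.9, 161.4]
ee_rot: [-179.9, -0.0, 83.0]
force: [0.1, 0.2, -0.1]
gripper_width: 85.9
gripper_force: 0.0
```

move_arm(plan=[[[0, 0, 0], 0, 1], [[0, 0, 0], 0, 1], [[0, 0, 0], 0, 1], [[0, 0, 0], 0, 1], [[0, 0, 0], 0, 1]])

```text
time_s: 3.3
ee_pos: [451.4, -221.6, 162.3]
ee_rot: [180.0, 0.0, 83.0]
force: [-0.6, -1.2, 0.2]
gripper_width: 46.5
gripper_force: 0.0
```

move_arm(plan=[[[0, 0, 0], 0, 1], [[0, 0, 0], 0, 1], [[0, 0, 0], 0, 1], [[0, 0, 0], 0, 1], [[0, 0, 0], 0, 1]])

```text
time_s: 3.8
ee_pos: [452.0, -221.7, 162.0]
ee_rot: [179.9, 0.0, 83.0]
force: [1.7, 0.5, -1.5]
gripper_width: 13.9
gripper_force: 15.0
```

move_arm(plan=[[[1.0, -0.12, 0], 0, 1], [[1.0, -0.12, 0], 0, 1], [[1.0, -0.12, 0], 0, 1], [[1.0, -0.12, 0], 0, 1], [[0.8, -0.1, 0], 0, 1]])

```text
time_s: 4.3
ee_pos: [500.3, -227.5, 162.0]
ee_rot: [-180.0, 0.0, 83.1]
force: [-3.0, -0.0, 4.5]
gripper_width: 14.0
gripper_force: 15.0
```

move_arm(plan=[[[0.3, -0.04, 0], 0, 1], [[0.3, -0.04, 0], 0, 1], [[0, 0, 0], 0, 1]])

```text
time_s: 4.6
ee_pos: [506.1, -228.2, 162.0]
ee_rot: [179.9, -0.0, 83.0]
force: [-1.1, 0.5, 1.5]
gripper_width: 13.9
gripper_force: 15.0
```

move_arm(plan=[[[0.2, -0.02, 0], 0, 1], [[0.2, -0.02, 0], 0, 1], [[0, 0, 0], 0, 1]])

```text
time_s: 4.9
ee_pos: [508.8, -228.6, 162.0]
ee_rot: [-179.9, 0.0, 83.0]
force: [-4.9, 1.0, 3.9]
gripper_width: 13.8
gripper_force: 15.0
```

move_arm(plan=[[[0.2, -0.02, 0], 0, 1], [[0.2, -0.02, 0], 0, 1], [[0, 0, 0], 0, 1]])

```text
time_s: 5.2
ee_pos: [508.9, -228.5, 161.9]
ee_rot: [-179.4, -0.0, 83.1]
force: [-13.4, 0.5, 10.0]
gripper_width: 14.2
gripper_force: 15.0
```

move_arm(plan=[[[-0.3, 0.04, 0], 0, 0], [[0, 0, 0], 0, 0], [[0, 0, 0], 0, 0], [[0, 0, 0], 0, 0], [[0, 0, 0], 0, 0]])

```text
time_s: 5.7
ee_pos: [510.7, -228.6, 161.8]
ee_rot: [180.0, -0.0, 83.0]
force: [0.5, 1.1, -0.2]
gripper_width: 51.2
gripper_force: 0.0
```

move_arm(plan=[[[0, 0, 2], 0, 0], [[0, 0, 3], 0, 0], [[0, 3, 3], 0, 0], [[0, 4, 1], 0, 0], [[0, 4, 0], 0, 0]])

```text
time_s: 6.2
ee_pos: [511.6, -117.9, 254.2]
ee_rot: [179.7, 0.0, 83.0]
force: [0.2, 0.9, -1.0]
gripper_width: 90.4
gripper_force: 0.0
```

move_arm(plan=[[[0, 4.5, 0], 0, 0], [[0, 4.5, 0], 0, 0], [[-0.5, 4.5, 0], 0, 0], [[-1, 4, 0], 0, 0], [[-1, 4, 0], 0, 0]])

```text
time_s: 6.7
ee_pos: [485.0, 98.3, 252.0]
ee_rot: [180.0, -0.0, 83.1]
force: [0.6, 0.7, 0.3]
gripper_width: 91.1
gripper_force: 0.0
```

```bash
python3 - <<'E'
from h import *
np.set_printoptions(precision=1,suppress=True)
print(env.state()["ee_pos"],env.state()["ee_rot"])
for n in("top","side"):
    p=env.grab_frame(n); w,H,S,V,x,y,z,near,red=scene(p); print(n)
    save(p,n+"1")
    st=near(462,185,100)
    for nm,m in dict(handle=st&red&(z>112),flange=st&red&(z>60)&(z<90),
      orange=near(510,-225,90)&(H>5)&(H<20)&(S>150)&(z>130),knob=near(500,-220,70)&(z>174)&(z<195),slot=near(449,-220,45)&(z<143)).items():
        P=w[m]
        if len(P)>4: print(nm,len(P),rect(P),"mean",P.mean(0),"z",np.percentile(P[:,2],[2,50,98]))
    for a in env.landmark_of(p,"slot_mouth")[:2]: print("slot",a["score"],onplane(p,a["point"],150))
    c=cv2.resize(p["frame"][150:260,230:340] if n=="top" else p["frame"][130:240,220:330],None,fx=4,fy=4,interpolation=cv2.INTER_CUBIC)
    globals()[n]=c
cv2.imwrite("pics/slot.png",np.hstack([globals()["top"],globals()["side"]])[:, :800,::-1])
E
```

```text
[485.   98.3 252. ] [180.   -0.   83.1]
top
flange 5 (array([471.5, 226.3]), array([14.5,  4.9]), -3.6) mean [470.2 226.5  75.9] z [69.7 77.4 80.8]
orange 275 (array([ 508.8, -227. ]), array([81.2, 47.7]), 83.4) mean [ 508.4 -227.1  157.9] z [152.  157.  180.9]
knob 44 (array([ 507.4, -227.3]), array([34.6, 14.3]), -89.4) mean [ 507.5 -227.1  182.7] z [176.4 182.5 189.1]
slot 91 (array([ 443.5, -220.9]), array([59.4, 27.5]), 82.8) mean [ 449.8 -223.1  107.1] z [ 87.6 104.1 141.7]
slot 0.74 [ 437.6 -220.1  150. ]
slot 0.69 [ 506.2 -224.8  150. ]
side
handle 150 (array([470.7, 191.1]), array([43.8, 21.4]), 79.4) mean [470.  193.6 131.5] z [113.9 133.2 137. ]
flange 156 (array([470.8, 189.4]), array([78. , 31.2]), 77.4) mean [468.9 202.2  79.1] z [74.6 78.4 89.5]
orange 179 (array([ 508.1, -229.1]), array([83.5, 44.9]), 83.8) mean [ 506.5 -222.9  157.2] z [152.8 156.3 176.8]
knob 41 (array([ 509.1, -224.1]), array([37.3, 14.4]), 84.5) mean [ 507.9 -222.9  180.5] z [174.9 180.9 185.2]
slot 65 (array([ 456.6, -227.3]), array([59.1, 15.5]), 66.4) mean [ 452.7 -240.2  122.8] z [101.3 123.7 141.1]
slot 0.78 [ 450.8 -231.4  150. ]
```

View pics/slot.png

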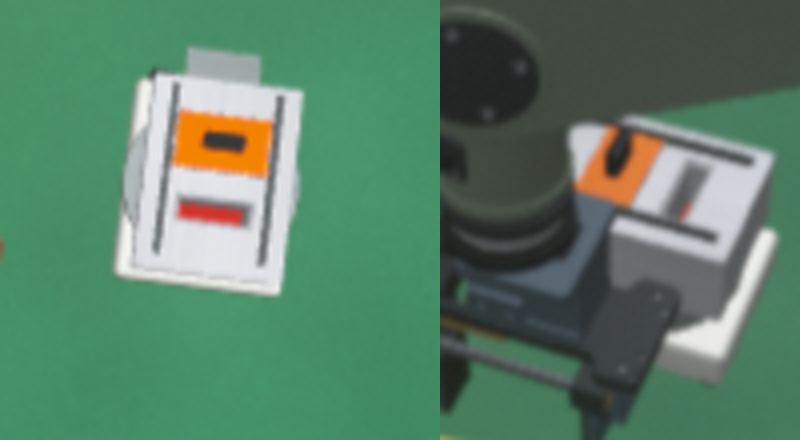

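The shutter is fully open and the slot is clear, with the red switch plate visible in it at top pixel (283,203). The pusher is undisturbed, so I'm going to grasp it.

move_arm(plan=[[[-0.5, 3.1, -1], -0.9, 0], [[-0.5, 3.1, -2], -0.9, 0], [[-0.45, 3.0, -2], -0.8, 0], [[0, 0, -2], 0, 0], [[0, 0, 0], 0, 0]], squeeze=40)

```text
time_s: 7.4
ee_pos: [469.6, 187.1, 179.4]
ee_rot: [-179.7, 0.2, 80.4]
force: [-0.6, -1.1, 0.1]
gripper_width: 91.6
gripper_force: 0.0
```

move_arm(plan=[[[0.0, 0.1, -3], 0, 0], [[0, 0, -3], 0, 0], [[0, 0, -2.5], 0, 0], [[0, 0, -0.9], 0, 0.3], [[0, 0, 0], 0, 1]])

```text
time_s: 7.9
ee_pos: [471.1, 188.4, 87.8]
ee_rot: [-179.9, 0.0, 80.3]
force: [-0.3, 0.3, 0.7]
gripper_width: 78.1
gripper_force: 0.0
```

move_arm(plan=[[[0, 0, 0], 0, 1], [[0, 0, 0], 0, 1], [[0, 0, 0], 0, 1], [[0, 0, 0], 0, 1], [[0, 0, 0], 0, 1]])

```text
time_s: 8.4
ee_pos: [470.9, 189.6, 88.4]
ee_rot: [180.0, -0.0, 80.5]
force: [-0.1, 0.1, -0.1]
gripper_width: 38.3
gripper_force: 0.0
```

move_arm(plan=[[[0, 0, 0], 0, 1], [[0, 0, 0], 0, 1], [[0, 0, 0], 0, 1], [[0, 0, 0], 0, 1], [[0, 0, 0], 0, 1]])

```text
time_s: 8.9
ee_pos: [470.8, 189.5, 88.0]
ee_rot: [180.0, -0.0, 80.4]
force: [-0.3, -0.1, 0.6]
gripper_width: 22.1
gripper_force: 40.0
```

move_arm(plan=[[[0, 0, 1], 0, 1], [[0, 0, 2], 0, 1], [[0, 0, 2], 0, 1], [[0, 0, 3], 0, 1], [[0, 0, 3], 0, 1]])

```text
time_s: 9.4
ee_pos: [470.3, 189.2, 199.2]
ee_rot: [-180.0, 0.0, 80.4]
force: [1.4, 0.5, -1.7]
gripper_width: 21.8
gripper_force: 40.0
```

move_arm(plan=[[[0, 0, 3], 0.5, 1], [[0, 0, 3], 0.5, 1], [[0, -1, 1], 0.5, 1], [[0, -2, 0], 0.5, 1], [[0, -3, 0], 0.5, 1]])

```text
time_s: 9.9
ee_pos: [470.3, 128.9, 267.6]
ee_rot: [-180.0, 0.0, 83.1]
force: [0.4, -0.4, -1.6]
gripper_width: 22.2
gripper_force: 40.0
```

move_arm(plan=[[[0, -4, 0], 0.2, 1], [[0, -4, 0], 0, 1], [[0, -4, 0], 0, 1], [[0, -4, 0], 0, 1], [[0, -4, 0], 0, 1]])

```text
time_s: 10.4
ee_pos: [469.5, -72.6, 267.1]
ee_rot: [-179.9, 0.0, 83.1]
force: [1.2, 0.5, -0.9]
gripper_width: 21.9
gripper_force: 40.0
```

move_arm(plan=[[[0, -4, 0], 0, 1], [[-0.5, -4, 0], 0, 1], [[-0.5, -2, 0], 0, 1], [[-0.5, -1, 0], 0, 1], [[0, 0, 0], 0, 1]])

```text
time_s: 10.9
ee_pos: [454.5, -181.3, 267.3]
ee_rot: [-179.9, -0.0, 83.0]
force: [0.4, 0.5, -1.4]
gripper_width: 22.0
gripper_force: 40.0
```

```bash
python3 - <<'E'
from h import *
np.set_printoptions(precision=1,suppress=True)
s=env.state(); print(s["ee_pos"],s["ee_rot"],s["force"]); ex,ey,ez=s["ee_pos"]
out=[]
for n in("top","side"):
    p=env.grab_frame(n); w,H,S,V,x,y,z,near,red=scene(p); print(n)
    hd=near(ex,ey,80); 
    for nm,m in dict(red=hd&red&(z>225),flange=hd&red&(z>235)&(z<253),white=hd&(z<238)&(z>165)&(S<60)&(V>110),slot=near(449,-220,45)&(z<143),deck=near(478,-223,120)&(z>143)&(z<165)&(S<60)&(V>110)).items():
        P=w[m]
        if len(P)>4: print(nm,len(P),rect(P),"mean",P.mean(0),"z",np.percentile(P[:,2],[2,50,98]))
    c=p["frame"][130:280,200:350] if n=="top" else p["frame"][110:260,180:330]
    out.append(cv2.resize(c,None,fx=2.66,fy=2.66,interpolation=cv2.INTER_CUBIC))
cv2.imwrite("pics/held.png",np.hstack(out)[...,::-1])
E
```

```text
[ 454.5 -181.3  267.3] [-179.9   -0.    83. ] [ 0.4  0.5 -1.4]
top
red 5 (array([ 449.5, -144.3]), array([9.8, 2.8]), -26.4) mean [ 449.6 -144.7  259.7] z [253.9 260.5 262.7]
deck 91 (array([ 467.1, -244.5]), array([201.2,  84.8]), -37.0) mean [ 499.4 -263.8  151.5] z [145.8 151.  162.1]
side
red 189 (array([ 456.2, -167.5]), array([53. , 31.1]), 80.6) mean [ 457.  -160.6  284.8] z [255.2 282.  315.8]
white 57 (array([ 455.1, -175.5]), array([56.8, 14.6]), 83.0) mean [ 457.6 -152.9  212.9] z [190.7 212.2 236. ]
slot 59 (array([ 453.1, -230.6]), array([50.8, 15.7]), 72.4) mean [ 452.2 -241.4  121. ] z [ 99.3 123.1 139.9]
deck 869 (array([ 479. , -222.4]), array([170.9, 135.4]), -7.2) mean [ 469.2 -208.6  150.4] z [144.9 150.4 157.8]
```

View pics/held.png

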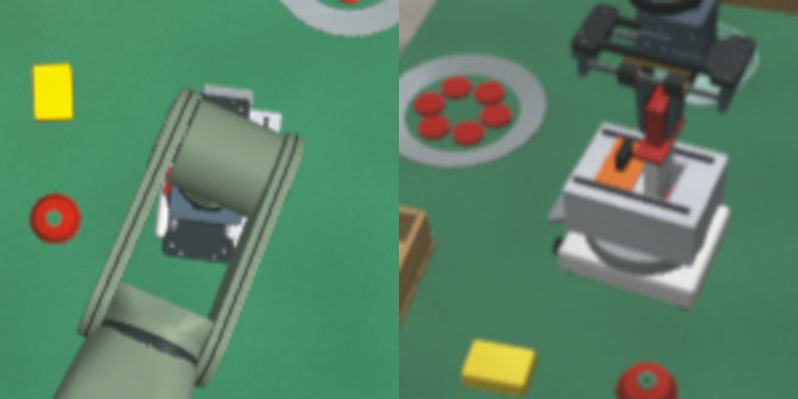

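```bash
python3 - <<'E'
from h import *
p=env.grab_frame("top"); q=dict(p); im=cv2.imread("pics/top1.png"); hsv=cv2.cvtColor(im,cv2.COLOR_BGR2HSV)
for T in(110,140,160,175):
    m=((hsv[...,2]<T)|(hsv[...,1]>80)).astype(np.uint8); m[:195]=0; m[:,:272]=0; m[212:]=0; m[:,294:]=0
    v,u=np.nonzero(m); P=np.array([onplane(q,(a,b),150) for a,b in zip(u,v)]); print(T,len(P),rect(P),P.mean(0))
print(hsv[196:212:1,283,2],hsv[203,268:300,2])
# side camera: ends of the held flange/blade along slicer y relative to the TCP
s=env.state()["ee_pos"]; p=env.grab_frame("side"); w,H,S,V,x,y,z,near,red=scene(p)
e=np.array([.122,.9925]); 
for nm,m in dict(flange=near(s[0],s[1],70)&red&(z>245)&(z<262),blade=near(s[0],s[1],60)&(z<240)&(z>195)&(S<60)&(V>110)).items():
    d=(w[m][:,:2]-s[:2])@e; c=(w[m][:,:2]-s[:2])@np.array([.9925,-.122]); print(nm,len(d),np.percentile(d,[2,10,50,90,98]),np.percentile(c,[2,50,98]))
print(s)
E
```

```text
110 67 (array([ 447.3, -216.5]), array([55.8, 14.7]), 83.1) [ 447.122283   -217.06878842  150.        ]
140 85 (array([ 448.3, -218.5]), array([59.7, 17.7]), 83.9) [ 448.44718847 -219.28754394  150.        ]
160 94 (array([ 448.9, -219.8]), array([61.9, 18.6]), 83.1) [ 449.12106917 -219.37313871  150.        ]
175 107 (array([ 449.7, -220.3]), array([62.7, 20.4]), 83.1) [ 449.65964608 -220.66317461  150.        ]
[232 232 227 200 148 143 201 209 210 209 207 231 233 233 233 233] [221 138 126 208 226 204 211 211 211 210 211 210 210 210 210 209 208 207
 208 206 204 198 155 121 164 201 225 211 116 136 221 226]
flange 66 [11.31128546 18.00064998 27.28493871 37.42894449 38.93098688] [-15.50083528  -1.01760492  15.40858614]
blade 45 [-24.9286939   27.10743361  29.58565454  31.50064545  32.47917719] [-7.8807699  -0.93869663  5.61977279]
[ 455.70323351 -179.59673302  267.82061231]
```

move_arm(plan=[[[-0.2, -1.5, 0], 0, 1], [[-0.2, -1.5, 0], 0, 1], [[-0.16, -0.97, -1], 0, 1], [[0, 0, -1.2], 0, 1], [[0, 0, 0], 0, 1]])

```text
time_s: 11.6
ee_pos: [448.7, -219.8, 243.4]
ee_rot: [-179.7, -0.1, 83.1]
force: [0.3, 0.4, -1.8]
gripper_width: 21.8
gripper_force: 40.0
```

move_arm(plan=[[[0, 0, 0], 0, 1]])

```text
time_s: 11.7
ee_pos: [449.8, -219.9, 245.2]
ee_rot: [-179.9, -0.1, 83.1]
force: [0.3, 0.3, -1.0]
gripper_width: 21.7
gripper_force: 40.0
```

```bash
python3 - <<'E'
from h import *
np.set_printoptions(precision=1,suppress=True)
e=np.array([.122,.9925]); f=np.array([.9925,-.122]); L=[]
for i in range(5):
    s=env.state(); L.append(np.r_[s["ee_pos"],s["ee_rot"][2],s["force"]]); p=env.grab_frame("side")
print(np.array(L)); s=np.mean(L,0)
w,H,S,V,x,y,z,near,red=scene(p)
for nm,m in dict(flange=near(s[0],s[1],70)&red&(z>212)&(z<240),blade=near(s[0],s[1],60)&(z<214)&(z>170)&(S<60)&(V>110)).items():
    d=(w[m][:,:2]-[449.4,-220.2]); print(nm,len(d),np.percentile(d@e,[2,10,50,90,98]),np.percentile(d@f,[2,50,98]),np.percentile(w[m][:,2],[2,98]))
cv2.imwrite("pics/pre.png",cv2.resize(p["frame"][130:230,230:340],None,fx=5,fy=5,interpolation=cv2.INTER_CUBIC)[...,::-1])
E
```

```text
[[ 449.8 -219.9  245.2   83.1    0.3    0.3   -1. ]
 [ 450.2 -220.   245.8   83.1    0.5    0.2   -0.1]
 [ 450.4 -220.   246.1   83.2   -1.2   -0.1   -0.9]
 [ 450.4 -220.1  246.3   83.2   -0.6    0.3   -1.7]
 [ 450.4 -220.1  246.4   83.2   -0.3    0.4   -1.1]]
flange 56 [ 9.2 16.4 28.6 37.7 39. ] [-13.8  -0.2  15.9] [233.4 239. ]
blade 56 [-23.2  -6.5  29.6  31.5  32.4] [-6.8  0.6  8.8] [170.6 212.4]
```

View pics/pre.png

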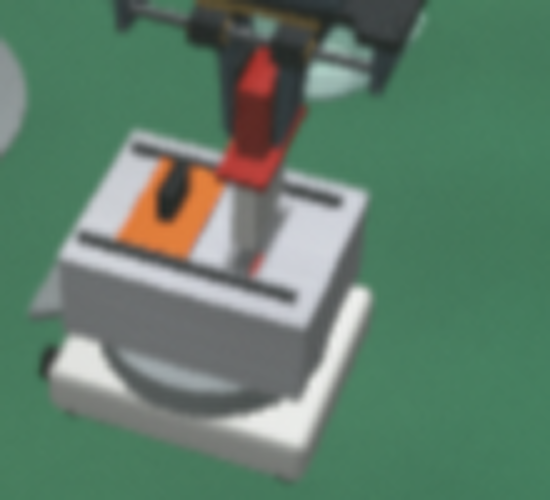

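The blade hangs aligned above the slot, which is free at (250,265) in the crop with the shutter aside. Lowering it now while watching the force.

move_arm(plan=[[[-0.08, 0, -0.5], 0, 1], [[0, 0, -0.5], 0, 1], [[0, 0, -0.5], 0, 1], [[0, 0, -0.3], 0, 1], [[0, 0, 0], 0, 1]])

```text
time_s: 12.45
ee_pos: [449.0, -219.9, 227.2]
ee_rot: [-179.9, -0.0, 83.1]
force: [0.4, 0.8, -1.4]
gripper_width: 22.0
gripper_force: 40.0
```

move_arm(plan=[[[0, 0, -0.2], 0, 1], [[0, 0, -0.2], 0, 1], [[0, 0, -0.2], 0, 1], [[0, 0, 0], 0, 1]])

```text
time_s: 12.85
ee_pos: [449.4, -220.0, 221.7]
ee_rot: [-180.0, -0.0, 83.1]
force: [1.0, 1.7, -2.0]
gripper_width: 21.9
gripper_force: 40.0
```

move_arm(plan=[[[0, 0, -0.2], 0, 1], [[0, 0, -0.2], 0, 1], [[0, 0, -0.2], 0, 1], [[0, 0, -0.2], 0, 1], [[0, 0, 0], 0, 1]])

```text
time_s: 13.35
ee_pos: [449.3, -220.0, 213.5]
ee_rot: [-180.0, -0.0, 83.1]
force: [1.2, 2.6, -1.8]
gripper_width: 21.7
gripper_force: 40.0
```

move_arm(plan=[[[0, 0.05, -0.4], 0, 1], [[0, 0, -0.4], 0, 1], [[0, 0, -0.4], 0, 1], [[0, 0, -0.4], 0, 1], [[0, 0, -0.4], 0, 1]])

```text
time_s: 13.85
ee_pos: [449.3, -219.9, 193.5]
ee_rot: [-180.0, 0.0, 83.1]
force: [0.4, 2.2, -1.4]
gripper_width: 21.7
gripper_force: 40.0
```

move_arm(plan=[[[0, 0, -0.4], 0, 1], [[0, 0, -0.3], 0, 1], [[0, 0, -0.3], 0, 1], [[0, 0, 0], 0, 1]])

```text
time_s: 14.25
ee_pos: [449.1, -219.8, 183.4]
ee_rot: [-180.0, 0.0, 83.2]
force: [0.1, 0.5, -2.5]
gripper_width: 21.8
gripper_force: 40.0
```

move_arm(plan=[[[0, 0, -0.3], 0, 1], [[0, 0, -0.3], 0, 1], [[0, 0, -0.3], 0, 1], [[0, 0, -0.2], 0, 1], [[0, 0, 0], 0, 1]])

```text
time_s: 14.75
ee_pos: [449.5, -219.9, 173.0]
ee_rot: [180.0, 0.0, 83.1]
force: [-0.8, 1.6, 3.7]
gripper_width: 22.0
gripper_force: 40.0
```

move_arm(plan=[[[0, 0, -0.2], 0, 1], [[0, 0, -0.2], 0, 1], [[0, 0, 0], 0, 1]])

```text
time_s: 15.05
ee_pos: [449.5, -219.9, 169.1]
ee_rot: [180.0, 0.0, 83.1]
force: [0.3, 0.4, 5.0]
gripper_width: 22.1
gripper_force: 40.0
```

Force so far matches the spring only. Pressing on to contact.

move_arm(plan=[[[0, 0, -0.1], 0, 1], [[0, 0, -0.1], 0, 1], [[0, 0, 0], 0, 1]])

```text
time_s: 15.35
ee_pos: [449.6, -219.9, 168.0]
ee_rot: [179.9, 0.0, 83.1]
force: [-1.7, 1.3, 8.7]
gripper_width: 21.8
gripper_force: 40.0
```

move_arm(plan=[[[0, 0, -0.1], 0, 1], [[0, 0, -0.1], 0, 1], [[0, 0, 0], 0, 1]])

```text
time_s: 15.65
ee_pos: [449.6, -220.0, 167.9]
ee_rot: [179.9, 0.0, 83.1]
force: [-4.4, 3.4, 20.2]
gripper_width: 22.0
gripper_force: 40.0
```

```bash
python3 - <<'E'
from h import *
np.set_printoptions(precision=1,suppress=True)
p=env.grab_frame("side"); w,H,S,V,x,y,z,near,red=scene(p)
P=w[near(449,-220,70)&red&(z>145)&(z<166)]; print(len(P),np.percentile(P[:,2],[5,50,95]))
s=env.state(); print(s["ee_pos"],s["force"],s["gripper_force"])
cv2.imwrite("pics/end.png",cv2.resize(p["frame"][110:330,190:340],None,fx=2.7,fy=2.7,interpolation=cv2.INTER_CUBIC)[...,::-1])
E
```

```text
48 [155.9 158.6 163.9]
[ 449.6 -220.   167.9] [-5.5  2.9 20.8] 40.00661015510559
```

View pics/end.png

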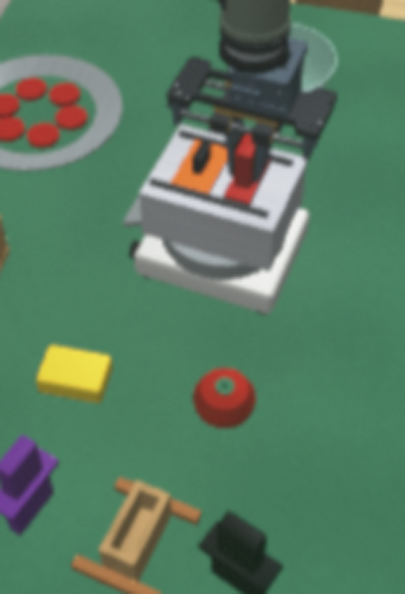

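The red flange lies flat on the deck at (243,188) in the crop. Its top is at z≈158 mm, which is right for a shoulder that is down. The stand is empty, and the tomato and sponge are where they were. Handing in.

```bash
python3 -c "
from workcell import env
print(env.job_done())"
```

```text
the job is handed in; nothing more can be done
None
```

The job is handed in: the shutter is fully open and the pusher is through the slot with its red shoulder on the deck, still gripped at 40 N and held down with about 20 N; no verdict was returned.

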